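# Eject the seated blank and sort the metal blanks into their dishes

## Robot

A 6-joint arm with a two-finger parallel gripper is mounted at the origin on a cart in front of the work surface, level with it; the furniture and walls round the work are solid. World frame = base frame: x ahead of the robot, y to its left, z up, the work surface at z = 0. Lengths are in m, angles in degrees, forces in N, time in s.
With the tool pointing down it reaches from about 0.375 to 0.9 m from the base axis. Payload 3.1 kg.
Tool frame: the origin (TCP) lies on the centre line of the jaws, within the pads' length; the fingertips stand env.tip_reach ahead of it and the grasp point (between the pads) lies 5 mm behind it (env.tip_reach is the distance from the TCP to the fingertips, in m); z points along the fingers, y is the line along which they close (so a half turn about z gives the same grasp; the last joint's range is limited). The gripper opens to 85 mm and grips with 20 to 120 N. Pads are 22 mm wide; open, the fingers measure 114 mm over their backs; the gripper's body (76 mm by 85 mm) begins 54 mm behind the grasp point. The pads swing forward as they close: fully open they stand 13 mm farther back than shut.
Start: joints at [-86.431, 30.224, 82.088, -0, 67.689, -10.227], TCP at [0.149, -0.607, 0.245] pointing down, gripper open.
Joint ranges: [-176.69, 176.69], [-43.24, 126.21], [12.49, 139.97], [-82, 262], [0, 151.66], [-163.58, 163.58]. Speed limits (degrees/s): [159.86, 159.86, 180, 180, 180, 180].

## Interface

Orientations are given as [roll, pitch, yaw] about the fixed x, y, z axes, in that order (R = Rz(yaw) Ry(pitch) Rx(roll)).
In Python, from rig import env gives the robot as it stands.
- The arm moves only by the shell command python3 -m handwheel FILE [OPENING], which reads ROWS from the file FILE. ROWS is a JSON object whose key "deltas" holds a list of rows, 1 to 20 of them, each of 6 numbers: dx, dy, dz in m, then a rotation vector rx, ry, rz in degrees; each row is the pose to reach, as a shift and turn from the pose commanded when the command began, along the tool's axes at that moment; what a row does not reach only later rows make up. A row lasts 1/12 s, in which the tool goes at most 0.0417 m and 7.16 degrees, less where a joint would pass 70% of its speed; a pose out of reach is approached as far as the arm can. OPENING is the finger opening in m, set as the command begins (- or left out keeps the last). The fingers move at their own pace and stop on an object; the grip force is fixed at half the most. Time passes only in rows, so rows that do not move let the fingers close. It prints the time, the measured TCP pose, the force, the opening and the grip force at its end. Input that does not fit is refused with a message, and nothing moves.
- env.observe(): the state, without advancing time (a new reading comes with each control period).
- env.get_image(name): name is "scene" or "top"; returns (picture, depth): 384x512x3 uint8, blue, green, red; 384x512 float32, m along the optical axis (not along the pixel's ray), 0 where there is no reading.
- env.camera_model(name): a dict with "K" (3x3 intrinsics, pixels), "extrinsics" (4x4, takes a point from camera to world coordinates). Camera axes: x right, y down, z forward; pixel columns grow to the right and rows downward; lengths in m; the calibration is good to about 2 mm. A picture is of the moment at which its call begins. camera_model takes no time and is no camera call.
- env.job_done(): hands the job in; it is judged then, once.
The state is a dict: "t": time; "joint_positions": joint angles; "qvel": joint speeds; "tau": joint torques, N m; "ee_pos": TCP position; "ee_rot": TCP orientation; "wrist_force": force on the tool from outside, world axes, zero at the start; "moment": the same for the moment, N m; "width": finger opening in m; "finger_force": force on a finger pad.
Only numpy, scipy, OpenCV 4.12 (cv2) and the standard library are available. Lean on these libraries where they do the work, as an engineer would, in place of code of your own. Each camera call takes 0.05 s, during which the arm holds its last target. There are 200 camera calls.

## Task

Sort the three small round metal blanks: copper into the red dish, brass into the yellow dish, steel into the blue dish, each lying flat in the middle of its dish. One of them is still seated in the ejector die: press the die's lever fully down so that the blank rises, then lift it out. Leave the larger dark bench block where it is.

Things in the scene. Friction and masses are not known exactly. Their poses are not given: they have to be found in the camera images.
- copper_blank: Solid reddish copper blank, a plain cylinder 32 mm across and 20 mm high standing upright (axis z), about 0.1 to 0.2 kg; origin at the centre of its underside, which lies at about z = 0 at the start, on the bench or in the die. One of the three blanks, any of them, starts seated in the die.
- brass_blank: Solid yellow brass blank, a plain cylinder 32 mm across and 20 mm high standing upright (axis z), about 0.1 to 0.2 kg; origin at the centre of its underside, which lies at about z = 0 at the start, on the bench or in the die. One of the three blanks, any of them, starts seated in the die.
- steel_blank: Solid silver-grey steel blank, a plain cylinder 32 mm across and 20 mm high standing upright (axis z), about 0.1 to 0.2 kg; origin at the centre of its underside, which lies at about z = 0 at the start, on the bench or in the die. One of the three blanks, any of them, starts seated in the die.
- red_dish: Shallow round red plastic dish, fixed to the bench: 96 mm across the rim, 12 mm high, inner floor flat, 82 mm across and 4 mm above the bench; origin at the centre of its underside.
- yellow_dish: Shallow round yellow plastic dish, fixed to the bench: 96 mm across the rim, 12 mm high, inner floor flat, 82 mm across and 4 mm above the bench; origin at the centre of its underside.
- blue_dish: Shallow round blue plastic dish, fixed to the bench: 96 mm across the rim, 12 mm high, inner floor flat, 82 mm across and 4 mm above the bench; origin at the centre of its underside.
- die: Green ejector die, fixed: plate 76 x 76 mm, 20 mm thick, with a 35 mm round pocket in its middle where one blank sits flush. Origin at the pocket's centre at bench level, z up. The lever points along the die's -x, between lugs 28 mm high, 48 mm from the pocket; its y sides are clear. Lever fully down: the blank is 15 mm higher (underside 15 mm above the bench, top 15 mm over the plate).
- lever (a joint): Angle of the ejector lever: 0 at rest (raised), 0.40 fully down at its stop. It raises the blank in proportion, needs about 4 N at the pad and stays where it is left.
- lever_pad (a point): Middle of the top face of the black pad (28 x 26 mm) at the lever's free end, to be pressed straight down: 125 mm from the pocket along the die's -x, about 46 mm above the bench at rest and 14 mm when fully down.
- bench_block: Loose dark round steel bench block, 52 mm across and 12 mm high, not a blank; origin at the centre of its underside. Stays where it is.
Things that resemble listed ones, but are neither listed nor needed, are in the scene too. Leave any pink or white look-alike of the red_dish alone.

How it is judged (in metres and radians):
On the way:
1. the lever is pressed fully down and the seated blank stands raised in the die (value of joint lever above 0.34 rad and ((z of copper_blank in the frame of die above 0.01 m and horizontal distance between copper_blank and die below 0.006 m) or (z of brass_blank in the frame of die above 0.01 m and horizontal distance between brass_blank and die below 0.006 m) or (z of steel_blank in the frame of die above 0.01 m and horizontal distance between steel_blank and die below 0.006 m))), for 0.2 s.
At the end, for the whole second after the job is handed in: The copper blank rests in the red dish, the brass blank in the yellow and the steel blank in the blue, each released, at rest, flat on the dish floor (tilt under 0.1 rad, either face up) and within 15 mm of the dish's centre; the bench block lies within 20 mm of where it started (horizontal distance between copper_blank and red_dish below 0.015 m and linear speed of each of copper_blank, brass_blank, steel_blank below 0.02 m/s and ((z of copper_blank in the frame of red_dish between 0.001 and 0.008 m and angle between copper_blank's own z axis and vertical below 0.1 rad) or (z of copper_blank in the frame of red_dish between 0.021 and 0.028 m and angle between copper_blank's own z axis and vertical above 3.04 rad)) and horizontal distance between brass_blank and yellow_dish below 0.015 m and ((z of brass_blank in the frame of yellow_dish between 0.001 and 0.008 m and angle between brass_blank's own z axis and vertical below 0.1 rad) or (z of brass_blank in the frame of yellow_dish between 0.021 and 0.028 m and angle between brass_blank's own z axis and vertical above 3.04 rad)) and horizontal distance between steel_blank and blue_dish below 0.015 m and ((z of steel_blank in the frame of blue_dish between 0.001 and 0.008 m and angle between steel_blank's own z axis and vertical below 0.1 rad) or (z of steel_blank in the frame of blue_dish between 0.021 and 0.028 m and angle between steel_blank's own z axis and vertical above 3.04 rad)) and distance of bench_block from where it was at the start of the episode below 0.02 m); the robot touches nothing.
It fails at once if the bench block is moved by more than 20 mm (distance of bench_block from where it was at the start of the episode above 0.02 m).
It also fails if it takes over 88 s, if anything falls off the work surface, if the arm or the gripper's body presses on something with over 40 N, if the wrist force passes 120 N, or if a joint passes its speed limit or range.

## Working session

There is one attempt and no reset: what is moved stays moved. The work goes in short steps, Python scripts to look and compute and a shell command to move; the robot and the scene stay as the last step left them, time stands still between calls to the robot, and variables do not carry over. Pictures are saved under pics/ and viewed, at most 14 in all, crops included, and the job is handed in when it is done.

```bash
mkdir -p pics; ls
python3 - <<'E'
from rig import env
import cv2,numpy as np
for n in("scene","top"):
    im,d=env.get_image(n); cv2.imwrite(f"pics/{n}0.png",im); np.savez(f"{n}0.npz",im=im,d=d)
    m=env.camera_model(n); print(n,np.round(m["K"],1).tolist(),np.round(m["extrinsics"],3).tolist())
o=env.observe(); print({k:np.round(v,3).tolist() for k,v in o.items()},env.tip_reach)
E
```

```text
pics
scene [[459.9, 0.0, 248.8], [0.0, 459.9, 195.9], [0.0, 0.0, 1.0]] [[-0.455, -0.477, 0.752, -0.594], [-0.89, 0.221, -0.398, 0.622], [0.024, -0.851, -0.525, 0.87], [0.0, 0.0, 0.0, 1.0]]
top [[461.0, 0.0, 251.9], [0.0, 461.0, 190.4], [0.0, 0.0, 1.0]] [[-0.024, -0.998, 0.066, 0.426], [-1.0, 0.023, -0.011, 0.036], [0.01, -0.066, -0.998, 1.526], [0.0, 0.0, 0.0, 1.0]]
{'t': 0.1, 'joint_positions': [-86.431, 30.273, 82.148, -0.001, 67.69, -10.228], 'qvel': [0.034, -0.149, -0.171, -0.007, 0.004, 0.094], 'tau': [-0.0, -44.331, -17.859, -0.0, 0.004, -0.0], 'ee_pos': [0.149, -0.606, 0.244], 'ee_rot': [-179.89, -0.019, 13.797], 'wrist_force': [0.102, 0.157, 0.206], 'moment': [0.032, 0.006, -0.012], 'finger_force': 0.0, 'width': 0.085} 0.014
```

View pics/scene0.png

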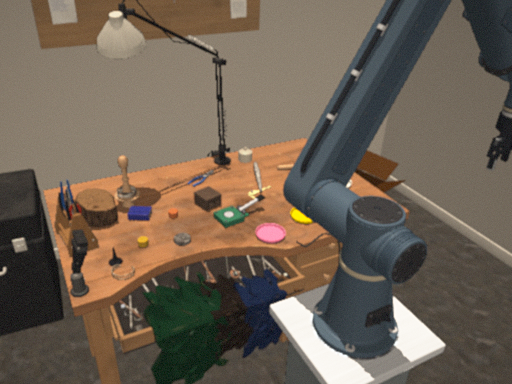

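View pics/top0.png

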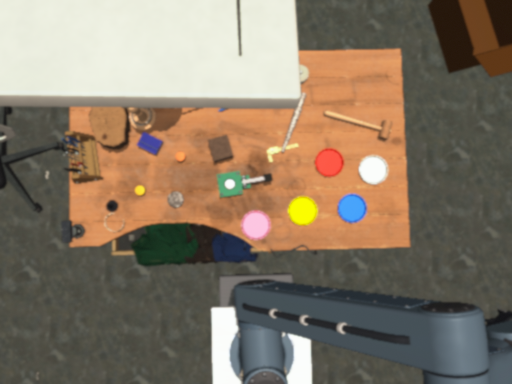

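Top view: copper at about (180,157), brass (140,190), die (230,183) with what seems the steel blank, and its pad at (267,179). The dishes are red (329,162), yellow (303,210) and blue (352,208); pink (256,224) and white (374,169) are decoys. The bench block may be (176,199). I'll check that in a crop and measure.

```bash
cat > h.py <<'E'
import cv2,numpy as np
from rig import env
CM={n:env.camera_model(n) for n in("scene","top")}
def ray(n,u,v):
    K=np.array(CM[n]["K"]);T=np.array(CM[n]["extrinsics"])
    return T[:3,3],T[:3,:3]@np.linalg.solve(K,[u,v,1.])
def plane(n,u,v,z):
    c,d=ray(n,u,v); return c+d*(z-c[2])/d[2]
def proj(n,p):
    K=np.array(CM[n]["K"]);T=np.array(CM[n]["extrinsics"])
    q=K@(T[:3,:3].T@(np.array(p)-T[:3,3])); return q[:2]/q[2]
def two(a,b):
    (c1,d1),(c2,d2)=ray("scene",*a),ray("top",*b)
    s=np.linalg.lstsq(np.c_[d1,-d2],c2-c1,rcond=None)[0]
    p,q=c1+s[0]*d1,c2+s[1]*d2
    return (p+q)/2,np.linalg.norm(p-q)
H={"copper":((4,14),140,80),"yellow":((22,33),150,80),"red":((174,183),150,80),"blue":((100,128),130,60),"green":((65,90),90,40)}
def mask(im,c):
    h=cv2.cvtColor(im,cv2.COLOR_BGR2HSV);(a,b),s,v=H[c]
    m=cv2.inRange(h,(a,s,v),(b,255,255))
    if c=="red": m|=cv2.inRange(h,(0,s,v),(3,255,255))
    return m
def blobs(im,c,amin=15):
    n,l,st,ce=cv2.connectedComponentsWithStats(mask(im,c))
    return [(np.round(ce[i],1).tolist(),st[i].tolist()) for i in range(1,n) if st[i][4]>=amin]
E
python3 - <<'E'
from h import *
for n in("scene","top"):
    f=np.load(n+"0.npz");im,d=f["im"],f["d"]
    for c in H:
        for ce,st in blobs(im,c):
            u,v=map(int,np.round(ce)); 
            o,r=ray(n,*ce); z=d[v,u]; print(n,c,ce,st,np.round(o+r*z,3) if z else None)
t=np.load("top0.npz")["im"];s=np.load("scene0.npz")["im"]
a=cv2.resize(t[135:235,90:290],(800,400),interpolation=cv2.INTER_CUBIC)
b=cv2.resize(s[165:265,120:320],None,fx=4,fy=2,interpolation=cv2.INTER_CUBIC)
cv2.imwrite("pics/crop1.png",np.vstack([a,b]))
E
```

```text
scene copper [273.5, 174.2] [246, 139, 60, 84, 1666] [ 0.756 -0.199 -0.   ]
scene copper [161.8, 230.4] [44, 152, 293, 164, 10701] [ 0.583  0.309 -0.   ]
scene copper [376.8, 165.2] [358, 152, 39, 28, 515] [ 1.365 -1.347 -0.505]
scene copper [369.3, 186.3] [350, 173, 52, 25, 515] [ 0.521 -0.482  0.001]
scene copper [97.6, 185.4] [71, 175, 51, 25, 484] [0.949 0.435 0.002]
scene copper [116.2, 202.3] [113, 200, 7, 6, 21] [0.804 0.401 0.003]
scene copper [303.5, 229.9] [278, 219, 47, 25, 379] [ 0.395 -0.106 -0.003]
scene copper [204.5, 228.6] [188, 222, 36, 14, 155] [0.531 0.184 0.002]
scene copper [231.8, 229.3] [222, 224, 20, 12, 86] [ 0.493  0.105 -0.   ]
scene copper [165.6, 237.3] [158, 233, 17, 9, 64] [ 0.543  0.31  -0.001]
scene yellow [299.6, 216.5] [290, 208, 23, 16, 197] [ 0.462 -0.133  0.   ]
scene blue [61.9, 199.4] [60, 192, 5, 15, 29] [0.679 0.574 0.132]
scene blue [138.6, 212.3] [129, 207, 21, 13, 192] [0.676 0.355 0.025]
scene blue [270.3, 275.0] [265, 270, 11, 10, 30] [ 0.348  0.038 -0.104]
scene blue [259.6, 289.5] [236, 277, 50, 28, 342] [ 0.322  0.09  -0.122]
scene b
[... 1338 characters left out ...]

top copper [261.2, 247.0] [258, 245, 7, 4, 19] [ 0.34  -0.007  0.002]
top yellow [139.9, 189.9] [135, 186, 10, 9, 67] [0.536 0.384 0.021]
top yellow [302.3, 210.3] [287, 196, 31, 30, 704] [ 0.457 -0.146  0.003]
top red [328.9, 162.1] [316, 149, 27, 27, 548] [ 0.615 -0.24   0.004]
top blue [150.2, 140.4] [141, 133, 19, 15, 144] [0.697 0.348 0.028]
top blue [147.1, 147.1] [139, 143, 17, 10, 56] [0.677 0.36  0.021]
top blue [351.7, 207.9] [339, 195, 27, 27, 583] [ 0.461 -0.31   0.004]
top blue [230.1, 248.6] [213, 235, 40, 26, 637] [ 0.33   0.1   -0.119]
top green [230.0, 184.0] [218, 173, 25, 23, 320] [0.548 0.09  0.024]
top green [164.9, 244.9] [135, 225, 63, 40, 1804] [ 0.35   0.328 -0.105]
```

View pics/crop1.png

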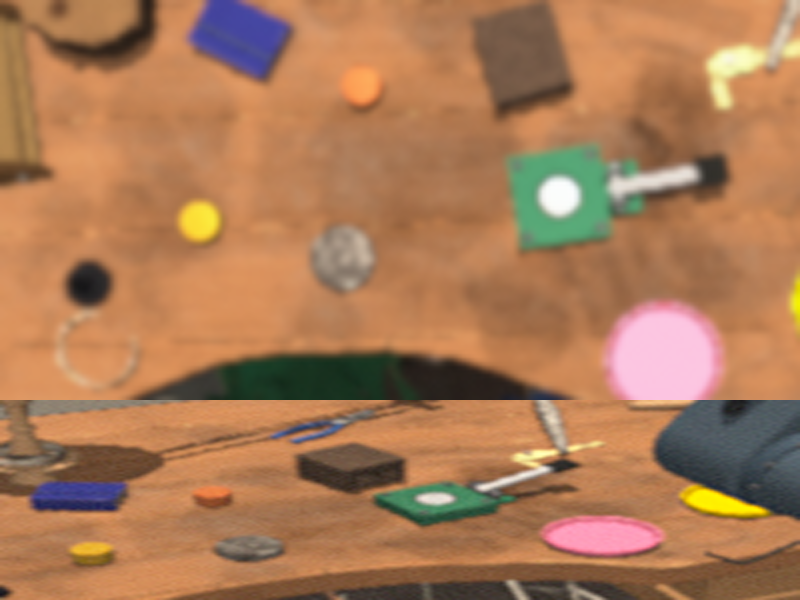

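The crop confirms it: steel blank bright in the die (230,184), copper (180,157), brass (140,190). The mottled grey, flat, wider disc at (176,199) is the bench block, ~16 px ≈ 52 mm. Look-alikes: black pot (112,206), pink and white dishes, dark-blue box (150,143). Next, two-view positions.

```bash
cat >> h.py <<'E'
def spot(im,c,u,v,r=9):
    """sub-pixel centre of a saturated/bright/dark spot near u,v: biggest Otsu blob in the window"""
    x0,y0=int(u-r),int(v-r); w=im[y0:y0+2*r+1,x0:x0+2*r+1].astype(int)
    f={"copper":w[...,2]-w[...,1]//2-w[...,0],"brass":w[...,1]-w[...,0],"steel":w.min(2),"dark":255-w.max(2)}[c]
    f=cv2.resize(cv2.normalize(f.astype(np.float32),None,0,255,cv2.NORM_MINMAX).astype(np.uint8),None,fx=8,fy=8,interpolation=cv2.INTER_CUBIC)
    _,m=cv2.threshold(f,0,255,cv2.THRESH_OTSU)
    k=max(cv2.findContours(m,0,2)[0],key=cv2.contourArea)
    M=cv2.moments(k); e=cv2.boundingRect(k)
    return np.array([x0+(M["m10"]/M["m00"]-3.5)/8,y0+(M["m01"]/M["m00"]-3.5)/8]),np.round(np.array(e[2:])/8,1)
E
python3 - <<'E'
from h import *
S=np.load("scene0.npz");T=np.load("top0.npz")
for n,c,a,b,z in(("copper","copper",(173,213),(180,157),.02),("brass","brass",(143,241),(140,190),.02),("steel","steel",(229,214.5),(230,184),.02),("block","steel",(182,239),(176,199),.012),("pad","dark",(261,198),(268,178),.046)):
    p,sp=spot(S["im"],c,*a,r=6 if n in("steel","pad") else 9);q,sq=spot(T["im"],c,*b,r=6 if n in("steel","pad") else 10)
    X,e=two(p,q); print(n,p.round(1),sp,q.round(1),sq,X.round(4),"gap",round(e,4),"planes",plane("scene",*p,z).round(4),plane("top",*q,z).round(4))
for n,q in(("red",(328.9,162.1)),("yellow",(302.3,210.3)),("blue",(351.7,207.9))):
    p=plane("top",*q,.008); print(n,p.round(4),"scene px",proj("scene",p).round(0))
g=plane("top",230,184,.02);print("plate",g)
print(env.tip_reach)
E
```

```text
copper [172.5 211.1] [10.1  8.5] [180.  155.7] [11.1 10.8] [0.6453 0.2516 0.02  ] gap 0.0022 planes [0.6446 0.2507 0.02  ] [0.6458 0.2526 0.02  ]
brass [142.3 239.2] [10.6  7. ] [139.5 189.8] [10.2  9.8] [0.536  0.3847 0.0211] gap 0.0023 planes [0.5366 0.3834 0.02  ] [0.5365 0.386  0.02  ]
steel [228.4 213.9] [9.8 6.6] [229.4 183.6] [10.4 10. ] [0.5495 0.0915 0.0216] gap 0.0016 planes [0.5512 0.0898 0.02  ] [0.55   0.0922 0.02  ]
block [181.4 235.9] [17.6 13. ] [175.5 198.5] [16.  16.1] [0.5057 0.2697 0.0172] gap 0.0005 planes [0.5125 0.2678 0.012 ] [0.5059 0.2703 0.012 ]
pad [260.1 197.5] [8.9 7.8] [266.8 178.4] [10.2 11.6] [ 0.5609 -0.0312  0.0468] gap 0.0036 planes [ 0.5612 -0.0334  0.046 ] [ 0.5619 -0.0297  0.046 ]
red [ 0.6149 -0.2388  0.008 ] scene px [302. 187.]
yellow [ 0.4572 -0.1454  0.008 ] scene px [304. 214.]
blue [ 0.4612 -0.3088  0.008 ] scene px [342. 203.]
plate [0.54868023 0.09030202 0.02      ]
0.014
```

```bash
python3 - <<'E'
from h import *
d=np.load("top0.npz")["d"]
o,_=ray("top",0,0);K=np.array(CM["top"]["K"]);T=np.array(CM["top"]["extrinsics"])
v,u=np.mgrid[108:250:4,65:410:4]
P=(T[:3,:3]@(np.linalg.inv(K)@np.stack([u.ravel(),v.ravel(),np.ones(u.size)]))*d[v,u].ravel()).T+o
for p in P[(P[:,2]>.045)&(d[v,u].ravel()>0)]: print(p.round(2).tolist(),end=" ")
E
echo '{"deltas":[[0.53,-0.46,0.1,0,0,-81.7],[0.537,-0.46,0.1,0,0,-81.7],[0.537,-0.46,0.1,0,0,-81.7],[0.537,-0.46,0.1,0,0,-81.7],[0.537,-0.46,0.1,0,0,-81.7],[0.537,-0.46,0.1,0,0,-81.7],[0.537,-0.46,0.1,0,0,-81.7],[0.537,-0.46,0.1,0,0,-81.7],[0.537,-0.46,0.1,0,0,-81.7],[0.537,-0.46,0.1,0,0,-81.7],[0.537,-0.46,0.1,0,0,-81.7],[0.537,-0.46,0.1,0,0,-81.7],[0.537,-0.46,0.1,0,0,-81.7],[0.537,-0.46,0.1,0,0,-81.7],[0.537,-0.46,0.1,0,0,-81.7],[0.537,-0.46,0.1,0,0,-81.7],[0.537,-0.46,0.1,0,0,-81.7],[0.537,-0.46,0.1,0,0,-81.7],[0.537,-0.46,0.1,0,0,-81.7],[0.537,-0.46,0.1,0,0,-81.7]]}' > next.json && python3 -m handwheel next.json 0
```

```text
[0.8, 0.52, 0.07] [0.8, 0.51, 0.07] [0.8, 0.5, 0.06] [0.8, 0.49, 0.06] [0.8, 0.46, 0.06] [0.8, 0.45, 0.06] [0.8, 0.43, 0.06] [0.77, 0.38, 0.19] [0.77, 0.36, 0.19] [0.77, 0.36, 0.17] [0.79, 0.36, 0.07] [0.52, 0.06, 1.14] [0.52, 0.05, 1.14] [0.52, 0.05, 1.14] [0.52, 0.05, 1.14] [0.52, 0.04, 1.14] [0.52, 0.04, 1.14] [0.52, 0.04, 1.14] [0.52, 0.03, 1.14] [0.52, 0.03, 1.14] [0.52, 0.03, 1.14] [0.52, 0.02, 1.14] [0.52, 0.02, 1.14] [0.52, 0.02, 1.14] [0.52, 0.01, 1.14] [0.52, 0.01, 1.14] [0.52, 0.01, 1.14] [0.52, 0.0, 1.14] [0.52, -0.0, 1.14] [0.52, -0.0, 1.14] [0.79, 0.52, 0.06] [0.79, 0.51, 0.06] [0.79, 0.5, 0.06] [0.79, 0.48, 0.06] [0.79, 0.47, 0.06] [0.79, 0.46, 0.06] [0.79, 0.45, 0.06] [0.79, 0.44, 0.05] [0.79, 0.42, 0.06] [0.76, 0.37, 0.18] [0.77, 0.36, 0.14] [0.77, 0.36, 0.11] [0.79, 0.36, 0.05] [0.78, 0.34, 0.06] [0.77, 0.53, 0.07] [0.77, 0.52, 0.06] [0.77, 0.51, 0.07] [0.77, 0.5, 0.06] [0.77, 0.48, 0.06] [0.77, 0.47, 0.06] [0.77, 0.46, 0.06] [0.77, 0.45, 0.06] [0.77, 0.43, 0.06] [0.77, 0.42, 0.06] [0.78, 0.41, 0.05] [0.76, 0.38, 0.09] [0.77, 0.37, 0.08] [0.77, 0.36, 0.06] [0.77, 0.
[... 2377 characters left out ...]
 [0.59, 0.54, 0.11] [0.6, 0.55, 0.05] [0.57, 0.56, 0.14] [0.57, 0.54, 0.14] [0.58, 0.54, 0.12] [0.58, 0.53, 0.11] [0.58, 0.53, 0.08] [0.58, 0.52, 0.07] [0.58, 0.52, 0.05] [0.57, -0.04, 0.05] [0.57, 0.57, 0.1] [0.57, 0.57, 0.08] [0.57, 0.56, 0.07] [0.57, 0.55, 0.05] [0.56, -0.04, 0.05] [0.44, 0.57, 0.14] [0.43, 0.57, 0.17] [0.43, 0.56, 0.17] [0.42, 0.57, 0.17] [0.42, 0.56, 0.18] [0.42, 0.59, 0.06] [0.41, 0.57, 0.18] [0.41, 0.56, 0.18] [0.41, 0.59, 0.06] [0.4, 0.58, 0.05] [0.4, 0.57, 0.17] [0.4, 0.56, 0.17] [0.39, 0.59, 0.05] [0.38, 0.57, 0.17] [0.38, 0.56, 0.18] t: 1.77
ee_pos: [0.5602, -0.032, 0.1449]
ee_rot: [-179.9, -0.0, 95.6]
wrist_force: [-0.8, 1.1, -0.1]
width: 0.0003
finger_force: 0.0
```

```bash
echo '{"deltas":[[0,0,0.04,0,0,0],[0,0,0.075,0,0,0],[0,0,0.08,0,0,0],[0,0,0.08,0,0,0]]}' > next.json && python3 -m handwheel next.json; echo '{"deltas":[[0,0,0.005,0,0,0],[0,0,0.01,0,0,0],[0,0,0.01,0,0,0]]}' > next.json && python3 -m handwheel next.json
```

```text
t: 2.1
ee_pos: [0.5583, -0.0334, 0.0637]
ee_rot: [-179.7, -0.1, 95.4]
wrist_force: [0.2, 0.4, 1.7]
width: 0.0001
finger_force: 0.0
t: 2.35
ee_pos: [0.562, -0.0331, 0.0566]
ee_rot: [179.8, 0.1, 95.5]
wrist_force: [0.5, -1.2, 0.0]
width: -0.0001
finger_force: 0.0
```

```bash
echo '{"deltas":[[0,0,0.004,0,0,0],[0,0,0.008,0,0,0],[0,0,0.012,0,0,0],[0,0,0.016,0,0,0],[0,0,0.02,0,0,0],[0,0,0.02,0,0,0]]}' > next.json && python3 -m handwheel next.json
```

```text
t: 2.85
ee_pos: [0.5615, -0.0322, 0.0347]
ee_rot: [179.9, 0.0, 95.5]
wrist_force: [-0.0, -0.3, 2.1]
width: -0.0
finger_force: 0.8
```

```bash
echo '{"deltas":[[0,0,0.003,0,0,0],[0,0,0.005,0,0,0],[0,0,0.006,0,0,0],[0,0,0.006,0,0,0]]}' > next.json && python3 -m handwheel next.json; echo '{"deltas":[[0,0,0.001,0,0,0],[0,0,0.002,0,0,0],[0,0,0.002,0,0,0]]}' > next.json && python3 -m handwheel next.json
```

```text
t: 3.18
ee_pos: [0.5613, -0.0319, 0.0297]
ee_rot: [179.9, -0.0, 95.5]
wrist_force: [2.3, -0.0, 5.4]
width: -0.0001
finger_force: 3.2
t: 3.43
ee_pos: [0.5614, -0.032, 0.0293]
ee_rot: [179.9, 0.0, 95.5]
wrist_force: [-0.3, -0.7, 16.3]
width: -0.0001
finger_force: 8.5
```

```bash
echo '{"deltas":[[0,0,-0.002,0,0,0],[0,0,-0.04,0,0,0],[0,0,-0.08,0,0,0],[0,0,-0.12,0,0,0],[0,0,-0.15,0,0,0],[0,0,-0.15,0,0,0]]}' > next.json && python3 -m handwheel next.json 0.085
python3 - <<'E'
from h import *
I={}
for n in("scene","top"): I[n]=env.get_image(n)[0]; np.save(n+"1.npy",I[n])
a=cv2.resize(I["top"][135:235,190:390],(800,300),interpolation=cv2.INTER_CUBIC)
b=cv2.resize(I["scene"][165:265,160:360],(800,300),interpolation=cv2.INTER_CUBIC)
cv2.imwrite("pics/crop2.png",np.vstack([a,b]))
E
```

```text
t: 3.93
ee_pos: [0.5632, -0.0321, 0.1826]
ee_rot: [179.5, 0.1, 95.5]
wrist_force: [-0.4, -0.3, 1.1]
width: 0.072
finger_force: 0.0
```

View pics/crop2.png

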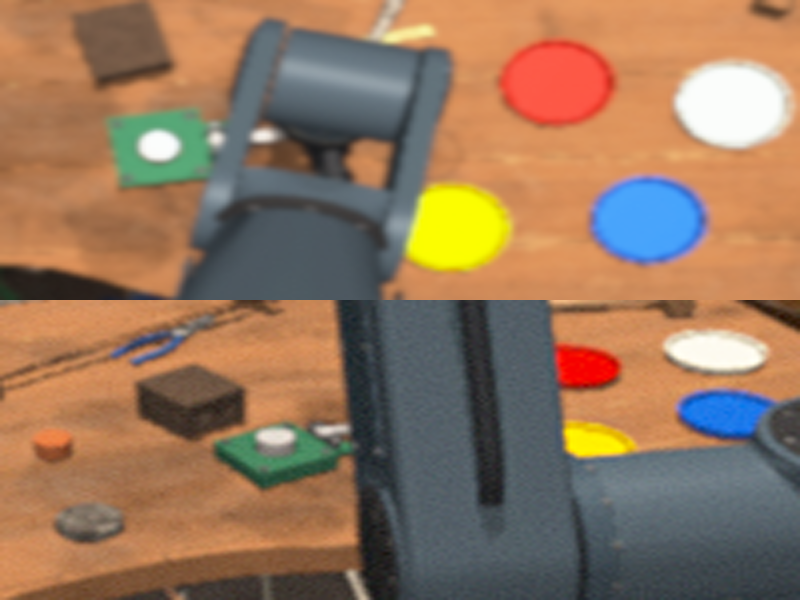

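The lower (scene) half shows the steel blank raised above the plate at about (229,211), with the lever down; the red, white and blue dishes are partly free. I'll measure the raised height and check that blue in two views.

Run:
```python
from h import *
S=np.load("scene1.npy");T=np.load("top1.npy")
p,a=spot(S,"steel",229,211,6);q,b=spot(T,"steel",230,184,6);X,e=two(p,q)
print("steel",p,a,q,b,X.round(4),e, plane("top",*q,.035).round(4))
for c,im,n in(("blue",S,"scene"),("blue",T,"top"),("red",T,"top"),("red",S,"scene")):
    for ce,st in blobs(im,c,100): print(n,c,ce,st,plane(n,*ce,.008).round(4))
```

```text
steel [228.41519415 210.14048184] [9.8 6.6] [229.27886133 183.11554697] [10.4 10.6] [0.5499 0.0912 0.0361] 0.0017358491501993415 [0.5504 0.092  0.035 ]
scene blue [340.8, 202.4] [330, 196, 23, 15, 264] [ 0.4658 -0.3066  0.008 ]
scene blue [138.7, 212.3] [129, 207, 22, 13, 191] [0.7025 0.3496 0.008 ]
scene blue [263.2, 288.0] [245, 277, 40, 25, 280] [0.203  0.1478 0.008 ]
scene blue [247.4, 296.2] [236, 284, 26, 22, 133] [0.1937 0.2003 0.008 ]
top blue [150.2, 140.5] [141, 133, 19, 15, 144] [0.7005 0.3522 0.008 ]
top blue [351.7, 207.9] [339, 195, 27, 27, 583] [ 0.4612 -0.3088  0.008 ]
top blue [221.5, 243.4] [213, 235, 18, 18, 193] [0.3553 0.1226 0.008 ]
top red [328.9, 162.1] [316, 149, 27, 27, 547] [ 0.6149 -0.2388  0.008 ]
scene red [305.3, 187.1] [299, 180, 15, 14, 161] [ 0.6081 -0.2506  0.008 ]
```

```bash
echo '{"deltas":[[0.04,0,0.01,0,0,0],[0.08,0.001,0.03,0,0,0],[0.115,0.001,0.05,0,0,0],[0.124,0.001,0.08,0,0,0],[0.124,0.001,0.11,0,0,0],[0.124,0.001,0.125,0,0,0],[0.124,0.001,0.135,0,0,0],[0.124,0.001,0.141,0,0,0],[0.124,0.001,0.141,0,0,0],[0.124,0.001,0.141,0,0,0]]}' > next.json && python3 -m handwheel next.json
```

```text
t: 4.87
ee_pos: [0.5498, 0.0911, 0.036]
ee_rot: [-179.9, -0.0, 95.5]
wrist_force: [0.4, -0.7, 0.8]
width: 0.0851
finger_force: 0.0
```

```bash
echo '{"deltas":[[0,0,0,0,0,0],[0,0,0,0,0,0],[0,0,0,0,0,0],[0,0,0,0,0,0],[0,0,0,0,0,0],[0,0,0,0,0,0],[0,0,0,0,0,0],[0,0,0,0,0,0]]}' > next.json && python3 -m handwheel next.json 0.0
echo '{"deltas":[[0,0,-0.015,0,0,0],[0,0,-0.04,0,0,0],[0,0,-0.07,0,0,0],[0,0,-0.07,0,0,0],[0,0,-0.07,0,0,0]]}' > next.json && python3 -m handwheel next.json
python3 -c "
from rig import env
print(env.tip_reach)"
```

```text
t: 5.53
ee_pos: [0.5505, 0.0913, 0.037]
ee_rot: [179.9, 0.0, 95.5]
wrist_force: [0.2, -1.1, 5.6]
width: 0.029
finger_force: 59.0
t: 5.95
ee_pos: [0.5509, 0.0914, 0.1075]
ee_rot: [179.8, 0.0, 95.5]
wrist_force: [0.3, -0.9, -1.2]
width: 0.0292
finger_force: 60.2
0.014
```

```bash
echo '{"deltas":[[-0.04,-0.013,0,0,0,0],[-0.08,-0.026,0,0,0,0],[-0.12,-0.039,0,0,0,0],[-0.16,-0.052,0,0,0,0],[-0.2,-0.065,0,0,0,0],[-0.24,-0.078,0,0,0,0],[-0.28,-0.091,0,0,0,0],[-0.32,-0.104,0,0,0,0],[-0.36,-0.117,0,0,0,0],[-0.39,-0.126,0,0,0,0],[-0.39,-0.126,0,0,0,0],[-0.39,-0.126,0,0,0,0]]}' > next.json && python3 -m handwheel next.json
python3 - <<'E'
from h import *
I={}
for n in("scene","top"): I[n]=env.get_image(n)[0]; np.save(n+"2.npy",I[n])
cv2.imwrite("pics/crop3.png",np.vstack([cv2.resize(I[n][a:a+90,b:b+180],(800,400),interpolation=cv2.INTER_CUBIC)[:300] for n,a,b in(("scene",160,230),("top",145,240))]))
S,T=I["scene"],I["top"]
for c in("blue","red","yellow"):
  for n in I:
    for ce,st in blobs(I[n],c,100): print(n,c,ce,st,plane(n,*ce,.008).round(4))
E
```

```text
t: 6.95
ee_pos: [0.4607, -0.3106, 0.1047]
ee_rot: [-179.9, -0.1, 95.3]
wrist_force: [-0.8, 0.1, -0.6]
width: 0.0291
finger_force: 60.2
scene blue [341.5, 199.6] [330, 196, 23, 10, 153] [ 0.4799 -0.3203  0.008 ]
scene blue [138.5, 212.2] [129, 207, 21, 13, 178] [0.7034 0.35   0.008 ]
scene blue [262.2, 286.5] [243, 273, 35, 29, 279] [0.2093 0.1475 0.008 ]
scene blue [248.0, 296.8] [236, 284, 25, 22, 117] [0.191  0.1999 0.008 ]
top blue [150.2, 140.5] [141, 133, 19, 15, 143] [0.7005 0.3522 0.008 ]
top blue [348.1, 202.7] [339, 195, 20, 19, 233] [ 0.4786 -0.2975  0.008 ]
top blue [230.0, 248.6] [213, 235, 40, 26, 644] [0.3377 0.0952 0.008 ]
scene red [308.1, 187.8] [304, 181, 10, 14, 102] [ 0.5995 -0.2572  0.008 ]
top red [328.9, 162.1] [316, 149, 27, 27, 547] [ 0.6149 -0.2388  0.008 ]
top yellow [299.4, 207.5] [287, 196, 28, 27, 480] [ 0.4666 -0.1362  0.008 ]
```

View pics/crop3.png

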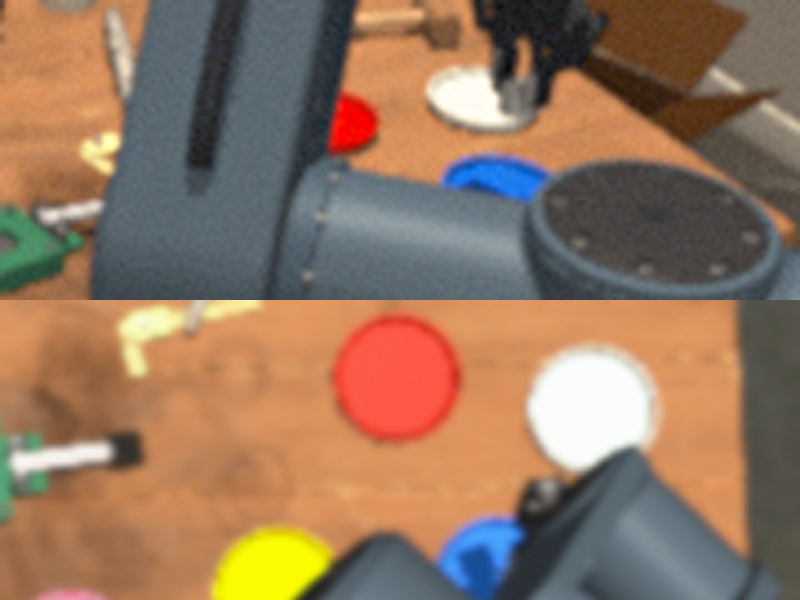

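The blank is held upright above the blue dish, with the top view showing its shadow in the dish at (348,205). Lowering.

```bash
echo '{"deltas":[[0.001,0.001,0.03,0,0,0],[0.001,0.001,0.06,0,0,0],[0.001,0.001,0.07,0,0,0],[0.001,0.001,0.075,0,0,0],[0.001,0.001,0.078,0,0,0],[0.001,0.001,0.078,0,0,0]]}' > next.json && python3 -m handwheel next.json
echo '{"deltas":[[0,0,0.001,0,0,0],[0,0,0.002,0,0,0],[0,0,0.002,0,0,0]]}' > next.json && python3 -m handwheel next.json
```

```text
t: 7.55
ee_pos: [0.4632, -0.3072, 0.0284]
ee_rot: [-180.0, -0.0, 95.6]
wrist_force: [-0.3, 0.2, -0.4]
width: 0.0289
finger_force: 60.2
t: 7.8
ee_pos: [0.4633, -0.3082, 0.0272]
ee_rot: [179.9, 0.1, 95.5]
wrist_force: [0.3, -0.0, -2.7]
width: 0.0291
finger_force: 60.2
```

```bash
echo '{"deltas":[[0,0,0.001,0,0,0],[0,0,0.001,0,0,0]]}' > next.json && python3 -m handwheel next.json
echo '{"deltas":[[0,0,0,0,0,0],[0,0,0,0,0,0],[0,0,0,0,0,0],[0,0,0,0,0,0],[0,0,0,0,0,0]]}' > next.json && python3 -m handwheel next.json 0.046
echo '{"deltas":[[0,0,-0.005,0,0,0],[0,0,-0.015,0,0,0],[0,0,-0.04,0,0,0],[0,0,-0.08,0,0,0],[0,0,-0.1,0,0,0],[0,0,-0.1,0,0,0]]}' > next.json && python3 -m handwheel next.json
```

```text
t: 7.97
ee_pos: [0.4632, -0.3083, 0.0265]
ee_rot: [179.9, 0.1, 95.5]
wrist_force: [0.2, 0.4, 3.9]
width: 0.0293
finger_force: 60.8
t: 8.38
ee_pos: [0.4628, -0.3078, 0.0252]
ee_rot: [-180.0, -0.0, 95.5]
wrist_force: [0.2, 0.4, -0.2]
width: 0.0458
finger_force: 0.0
t: 8.88
ee_pos: [0.4653, -0.3101, 0.1308]
ee_rot: [179.6, 0.5, 95.5]
wrist_force: [0.8, -0.0, -0.7]
width: 0.0457
finger_force: 0.0
```

```bash
echo '{"deltas":[[0.038,0.0165,0,0,0,0],[0.076,0.033,0,0,0,0],[0.114,0.0495,0,0,0,0],[0.152,0.066,0,0,0,0],[0.19,0.083,0,0,0,0],[0.228,0.099,0,0,0,0],[0.266,0.116,0,0,0,0],[0.304,0.132,0,0,0,0],[0.342,0.149,0,0,0,0],[0.38,0.165,0,0,0,0],[0.418,0.182,0,0,0,0],[0.456,0.198,0,0,0,0],[0.494,0.215,0,0,0,0],[0.52,0.226,0,0,0,0],[0.54,0.235,0,0,0,0],[0.54,0.235,0,0,0,0],[0.54,0.235,0,0,0,0]]}' > next.json && python3 -m handwheel next.json 0.085
python3 - <<'E'
from h import *
I={n:env.get_image(n)[0] for n in("scene","top")}
cv2.imwrite("pics/crop4.png",np.vstack([cv2.resize(I[n][a:a+90,b:b+240],(800,300),interpolation=cv2.INTER_CUBIC) for n,a,b in(("scene",170,120),("top",145,240))]))
S,T=I["scene"],I["top"]
for c,X in(("blue",(.462,-.3085,.008)),("yellow",(.457,-.145,.008)),("red",(.615,-.239,.008))):
  for n in I:
    for ce,st in blobs(I[n],c,100): print(n,c,ce,st,plane(n,*ce,.008).round(4))
q,b=spot(T,"steel",352,208,7); print("steel top",q,b,plane("top",*q,.024))
E
```

```text
t: 10.3
ee_pos: [0.6443, 0.2533, 0.1247]
ee_rot: [-179.9, 0.0, 95.6]
wrist_force: [-0.2, 0.0, 0.3]
width: 0.0848
finger_force: 0.0
scene blue [340.0, 203.3] [330, 196, 23, 15, 180] [ 0.4622 -0.3005  0.008 ]
scene blue [138.7, 212.3] [129, 207, 21, 13, 176] [0.7025 0.3496 0.008 ]
scene blue [259.6, 289.0] [247, 278, 25, 23, 187] [0.2038 0.1584 0.008 ]
top blue [351.6, 208.0] [339, 195, 27, 27, 476] [ 0.4609 -0.3084  0.008 ]
top blue [230.1, 248.7] [214, 235, 40, 26, 638] [0.3374 0.0949 0.008 ]
top yellow [302.3, 210.3] [287, 196, 31, 30, 704] [ 0.4572 -0.1454  0.008 ]
scene red [305.3, 186.8] [297, 181, 18, 13, 163] [ 0.61   -0.2518  0.008 ]
top red [328.9, 162.1] [316, 149, 27, 27, 547] [ 0.6149 -0.2388  0.008 ]
steel top [352.36101318 207.40809716] [10.8 10.6] [ 0.46237715 -0.30737085  0.024     ]
```

View pics/crop4.png

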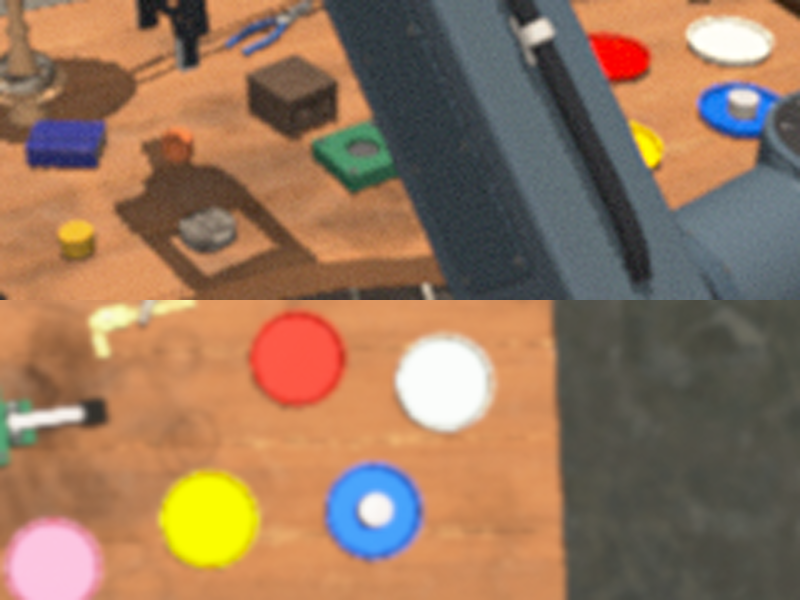

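Steel lies centred and flat in the blue dish (352,207 in top). Next, down onto the copper blank.

```bash
echo '{"deltas":[[0,0,0.04,0,0,0],[0,0,0.07,0,0,0],[0,0,0.09,0,0,0],[0,0,0.1,0,0,0],[0,0,0.104,0,0,0],[0,0,0.104,0,0,0],[0,0,0.104,0,0,0]]}' > next.json && python3 -m handwheel next.json
echo '{"deltas":[[0,0,0,0,0,0],[0,0,0,0,0,0],[0,0,0,0,0,0],[0,0,0,0,0,0],[0,0,0,0,0,0],[0,0,0,0,0,0],[0,0,0,0,0,0],[0,0,0,0,0,0]]}' > next.json && python3 -m handwheel next.json 0.0
echo '{"deltas":[[0,0,-0.015,0,0,0],[0,0,-0.04,0,0,0],[0,0,-0.08,0,0,0],[0,0,-0.1,0,0,0],[0,0,-0.1,0,0,0]]}' > next.json && python3 -m handwheel next.json
```

```text
t: 10.98
ee_pos: [0.6461, 0.2518, 0.0226]
ee_rot: [179.9, -0.0, 95.5]
wrist_force: [0.0, -0.1, 0.2]
width: 0.0849
finger_force: 0.0
t: 11.65
ee_pos: [0.6458, 0.2525, 0.0226]
ee_rot: [179.9, -0.0, 95.5]
wrist_force: [-0.3, 0.3, 6.1]
width: 0.0287
finger_force: 59.0
t: 12.07
ee_pos: [0.6486, 0.2532, 0.128]
ee_rot: [179.4, -0.1, 95.5]
wrist_force: [1.0, 1.0, -0.8]
width: 0.029
finger_force: 59.7
```

```bash
echo '{"deltas":[[-0.04,-0.006,0,0,0,0],[-0.08,-0.013,0,0,0,0],[-0.12,-0.019,0,0,0,0],[-0.16,-0.026,0,0,0,0],[-0.2,-0.032,0,0,0,0],[-0.24,-0.038,0,0,0,0],[-0.28,-0.045,0,0,0,0],[-0.32,-0.051,0,0,0,0],[-0.36,-0.058,0,0,0,0],[-0.4,-0.064,0,0,0,0],[-0.44,-0.07,0,0,0,0],[-0.47,-0.076,0,0,0,0],[-0.486,-0.078,0,0,0,0],[-0.486,-0.078,0,0,0,0],[-0.486,-0.078,0,0,0,0]]}' > next.json && python3 -m handwheel next.json
echo '{"deltas":[[0,0,0.04,0,0,0],[0,0,0.07,0,0,0],[0,0,0.085,0,0,0],[0,0,0.092,0,0,0],[0,0,0.092,0,0,0],[0,0,0.092,0,0,0]]}' > next.json && python3 -m handwheel next.json
```

```text
t: 13.32
ee_pos: [0.6131, -0.239, 0.1206]
ee_rot: [-179.9, -0.1, 95.4]
wrist_force: [-0.7, 1.2, -1.5]
width: 0.0289
finger_force: 59.6
t: 13.82
ee_pos: [0.6143, -0.237, 0.0294]
ee_rot: [-180.0, -0.0, 95.6]
wrist_force: [-0.4, -0.6, -0.9]
width: 0.0288
finger_force: 59.7
```

```bash
echo '{"deltas":[[0,0,0.001,0,0,0],[0,0,0.002,0,0,0],[0,0,0.002,0,0,0]]}' > next.json && python3 -m handwheel next.json
echo '{"deltas":[[0,0,0.001,0,0,0],[0,0,0.001,0,0,0]]}' > next.json && python3 -m handwheel next.json
```

```text
t: 14.07
ee_pos: [0.6143, -0.2387, 0.0278]
ee_rot: [180.0, 0.0, 95.5]
wrist_force: [0.1, -0.3, -1.9]
width: 0.0285
finger_force: 59.7
t: 14.23
ee_pos: [0.6142, -0.2391, 0.0267]
ee_rot: [180.0, 0.0, 95.5]
wrist_force: [0.7, 0.3, 0.5]
width: 0.0291
finger_force: 59.7
```

```bash
echo '{"deltas":[[0,0,0.001,0,0,0],[0,0,0.001,0,0,0]]}' > next.json && python3 -m handwheel next.json
echo '{"deltas":[[0,0,0,0,0,0],[0,0,0,0,0,0],[0,0,0,0,0,0],[0,0,0,0,0,0],[0,0,0,0,0,0]]}' > next.json && python3 -m handwheel next.json 0.046
echo '{"deltas":[[0,0,-0.005,0,0,0],[0,0,-0.015,0,0,0],[0,0,-0.04,0,0,0],[0,0,-0.08,0,0,0],[0,0,-0.1,0,0,0],[0,0,-0.1,0,0,0]]}' > next.json && python3 -m handwheel next.json
echo '{"deltas":[[0.04,-0.001,0,0,0,0],[0.08,-0.002,0,0,0,0],[0.12,-0.003,0,0,0,0],[0.16,-0.005,0,0,0,0],[0.2,-0.006,0,0,0,0],[0.24,-0.007,0,0,0,0],[0.28,-0.008,0,0,0,0],[0.32,-0.009,0,0,0,0],[0.36,-0.01,0,0,0,0],[0.4,-0.012,0,0,0,0],[0.44,-0.013,0,0,0,0],[0.48,-0.014,0,0,0,0],[0.52,-0.015,0,0,0,0],[0.56,-0.016,0,0,0,0],[0.6,-0.017,0,0,0,0],[0.62,-0.018,0,0,0,0],[0.628,-0.018,0,0,0,0],[0.628,-0.018,0,0,0,0],[0.628,-0.018,0,0,0,0]]}' > next.json && python3 -m handwheel next.json 0.085
python3 - <<'E'
from h import *
I={n:env.get_image(n)[0] for n in("scene","top")}
cv2.imwrite("pics/crop5.png",np.vstack([cv2.resize(I[n][a:a+90,b:b+240],(800,300),interpolation=cv2.INTER_CUBIC) for n,a,b in(("scene",170,120),("top",145,200))]))
E
```

```text
t: 14.4
ee_pos: [0.6143, -0.2391, 0.0266]
ee_rot: [180.0, 0.0, 95.5]
wrist_force: [-0.4, 1.3, 5.2]
width: 0.0291
finger_force: 60.3
t: 14.82
ee_pos: [0.6139, -0.2391, 0.0251]
ee_rot: [-180.0, -0.0, 95.5]
wrist_force: [-0.2, -0.4, 0.4]
width: 0.0462
finger_force: 0.0
t: 15.32
ee_pos: [0.6175, -0.241, 0.1322]
ee_rot: [179.4, 0.4, 95.5]
wrist_force: [0.5, -0.6, 1.1]
width: 0.0459
finger_force: 0.0
t: 16.9
ee_pos: [0.5356, 0.3835, 0.1251]
ee_rot: [-180.0, 0.1, 95.5]
wrist_force: [-0.3, -0.3, -0.9]
width: 0.085
finger_force: 0.0
```

View pics/crop5.png

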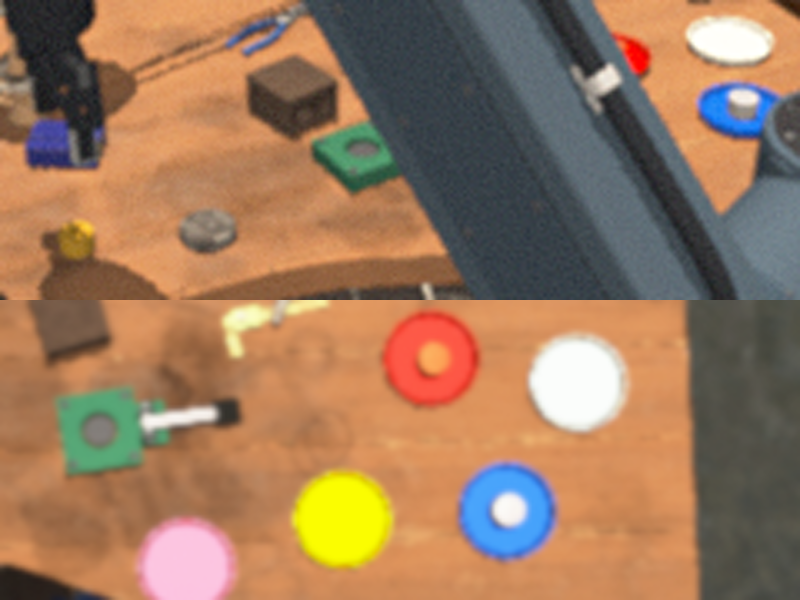

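Copper sits centred in the red dish (330,162), and the block at scene (182,239) is unmoved. Brass is next.

```bash
echo '{"deltas":[[0.001,0,0.04,0,0,0],[0.001,0,0.07,0,0,0],[0.001,0,0.09,0,0,0],[0.001,0,0.1,0,0,0],[0.001,0,0.102,0,0,0],[0.001,0,0.102,0,0,0],[0.001,0,0.102,0,0,0]]}' > next.json && python3 -m handwheel next.json
echo '{"deltas":[[0,0,0,0,0,0],[0,0,0,0,0,0],[0,0,0,0,0,0],[0,0,0,0,0,0],[0,0,0,0,0,0],[0,0,0,0,0,0],[0,0,0,0,0,0],[0,0,0,0,0,0]]}' > next.json && python3 -m handwheel next.json 0.0
echo '{"deltas":[[0,0,-0.015,0,0,0],[0,0,-0.04,0,0,0],[0,0,-0.08,0,0,0],[0,0,-0.1,0,0,0],[0,0,-0.1,0,0,0]]}' > next.json && python3 -m handwheel next.json
```

```text
t: 17.58
ee_pos: [0.5371, 0.3852, 0.0247]
ee_rot: [179.9, -0.0, 95.4]
wrist_force: [0.0, 1.0, 0.1]
width: 0.085
finger_force: 0.0
t: 18.25
ee_pos: [0.5364, 0.3858, 0.0245]
ee_rot: [179.9, -0.0, 95.5]
wrist_force: [-0.6, 0.3, 5.0]
width: 0.0288
finger_force: 58.9
t: 18.67
ee_pos: [0.5389, 0.3872, 0.1297]
ee_rot: [179.4, -0.2, 95.5]
wrist_force: [0.6, 0.2, 0.5]
width: 0.0289
finger_force: 59.6
```

```bash
echo '{"deltas":[[-0.04,-0.01,0,0,0,0],[-0.08,-0.02,0,0,0,0],[-0.12,-0.03,0,0,0,0],[-0.16,-0.04,0,0,0,0],[-0.2,-0.05,0,0,0,0],[-0.24,-0.06,0,0,0,0],[-0.28,-0.07,0,0,0,0],[-0.32,-0.08,0,0,0,0],[-0.36,-0.09,0,0,0,0],[-0.4,-0.1,0,0,0,0],[-0.44,-0.11,0,0,0,0],[-0.48,-0.12,0,0,0,0],[-0.51,-0.128,0,0,0,0],[-0.521,-0.13,0,0,0,0],[-0.521,-0.13,0,0,0,0],[-0.521,-0.13,0,0,0,0]]}' > next.json && python3 -m handwheel next.json
echo '{"deltas":[[0,0,0.04,0,0,0],[0,0,0.07,0,0,0],[0,0,0.085,0,0,0],[0,0,0.092,0,0,0],[0,0,0.092,0,0,0],[0,0,0.092,0,0,0]]}' > next.json && python3 -m handwheel next.json
```

```text
t: 20.0
ee_pos: [0.4557, -0.1454, 0.123]
ee_rot: [-179.9, -0.1, 95.4]
wrist_force: [0.5, 1.1, -0.9]
width: 0.0283
finger_force: 59.6
t: 20.5
ee_pos: [0.4564, -0.1444, 0.0315]
ee_rot: [-180.0, -0.0, 95.6]
wrist_force: [-0.1, 0.1, -1.4]
width: 0.0288
finger_force: 59.6
```

```bash
echo '{"deltas":[[0,0,0.001,0,0,0],[0,0,0.002,0,0,0],[0,0,0.002,0,0,0]]}' > next.json && python3 -m handwheel next.json
echo '{"deltas":[[0,0,0.001,0,0,0],[0,0,0.001,0,0,0]]}' > next.json && python3 -m handwheel next.json
```

```text
t: 20.75
ee_pos: [0.4568, -0.1458, 0.0301]
ee_rot: [179.9, 0.1, 95.5]
wrist_force: [-0.3, -0.6, -1.1]
width: 0.0287
finger_force: 59.6
t: 20.92
ee_pos: [0.4565, -0.1459, 0.0287]
ee_rot: [180.0, 0.0, 95.5]
wrist_force: [-0.8, -0.8, -0.5]
width: 0.0285
finger_force: 59.6
```

Release, rise, and shift aside so that both cameras see the dishes.

```bash
echo '{"deltas":[[0,0,0.001,0,0,0],[0,0,0.001,0,0,0]]}' > next.json && python3 -m handwheel next.json
echo '{"deltas":[[0,0,0,0,0,0],[0,0,0,0,0,0],[0,0,0,0,0,0],[0,0,0,0,0,0],[0,0,0,0,0,0]]}' > next.json && python3 -m handwheel next.json 0.046
echo '{"deltas":[[0,0,-0.005,0,0,0],[0,0,-0.015,0,0,0],[0,0,-0.04,0,0,0],[0,0,-0.08,0,0,0],[0,0,-0.12,0,0,0],[0,0,-0.16,0,0,0],[0,0,-0.16,0,0,0]]}' > next.json && python3 -m handwheel next.json
echo '{"deltas":[[0.04,0.01,0,0,0,0],[0.08,0.02,0,0,0,0],[0.12,0.03,0,0,0,0],[0.16,0.04,0,0,0,0],[0.2,0.05,0,0,0,0],[0.24,0.06,0,0,0,0],[0.28,0.07,0,0,0,0],[0.32,0.08,0,0,0,0],[0.36,0.09,0,0,0,0],[0.4,0.1,0,0,0,0],[0.44,0.11,0,0,0,0],[0.44,0.11,0,0,0,0],[0.44,0.11,0,0,0,0],[0.44,0.11,0,0,0,0],[0.44,0.11,0,0,0,0]]}' > next.json && python3 -m handwheel next.json
python3 - <<'E'
from h import *
I={n:env.get_image(n)[0] for n in("scene","top")}
cv2.imwrite("pics/crop6.png",np.vstack([cv2.resize(I[n][a:a+90,b:b+240],(800,300),interpolation=cv2.INTER_CUBIC) for n,a,b in(("scene",170,150),("top",145,160))]))
T=I["top"]
q,_=spot(T,"copper",330,161,7);print(plane("top",*q,.024)-[.6149,-.2388,0])
q,_=spot(T,"steel",352,207,7);print(plane("top",*q,.024)-[.4612,-.3088,0])
q,b=spot(T,"dark",303,209,8);print(q,b)
q,b=spot(T,"steel",175.5,198.5,10);print("block",q)
E
```

```text
t: 21.08
ee_pos: [0.4565, -0.1459, 0.0284]
ee_rot: [179.9, 0.0, 95.5]
wrist_force: [-0.5, 1.8, 9.0]
width: 0.0288
finger_force: 60.7
t: 21.5
ee_pos: [0.4562, -0.1457, 0.0272]
ee_rot: [-180.0, -0.0, 95.5]
wrist_force: [-0.5, -0.5, -0.6]
width: 0.0459
finger_force: 0.0
t: 22.08
ee_pos: [0.4601, -0.1477, 0.1948]
ee_rot: [179.3, 0.5, 95.5]
wrist_force: [1.3, -0.8, -0.1]
width: 0.046
finger_force: 0.0
t: 23.33
ee_pos: [0.523, 0.3014, 0.1872]
ee_rot: [-179.9, 0.0, 95.4]
wrist_force: [0.3, 0.7, 0.1]
width: 0.0459
finger_force: 0.0
[ 0.00153951 -0.00087968  0.024     ]
[0.00117452 0.00144446 0.024     ]
[299.51223814 213.2982555 ] [ 7.9 10.4]
block [175.45344345 198.4921785 ]
```

View pics/crop6.png

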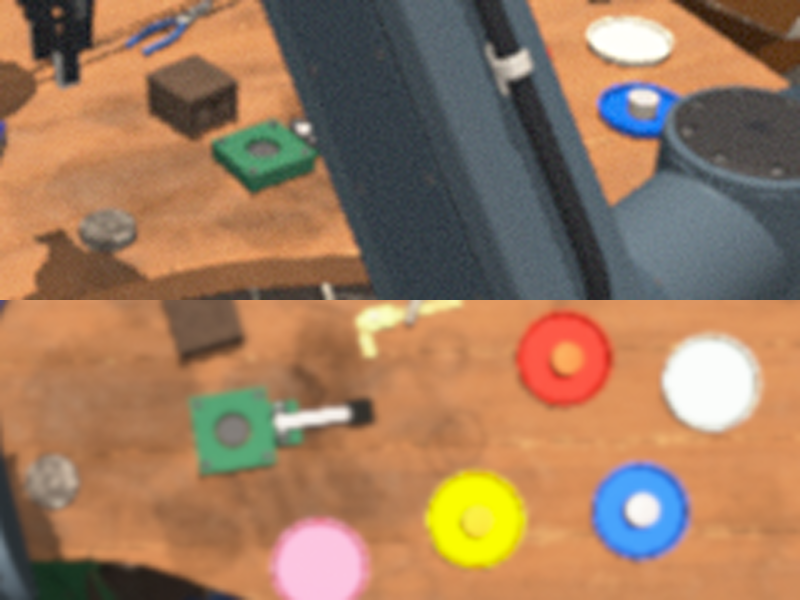

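All three blanks lie centred and flat in their dishes: copper (330,162), brass (303,211), steel (352,208). The block is unmoved at (175,198). The arm is clear at z ≈ 0.19, so I'm handing in.

```bash
python3 -c "
from rig import env
print(env.job_done())"
```

```text
the job is handed in; nothing more can be done
None
```

I handed the job in at about 23 s of the 88 s; the last pictures show copper in the red dish, brass in the yellow and steel (from the die) in the blue, each flat and near the middle, with the bench block unmoved, though the hand-in returned no verdict.

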